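# Find the zero of a coffee grinder and back it off five clicks

## Robot

A 6-joint arm with a two-finger parallel gripper is mounted at the origin on the work surface. World frame = base frame: x ahead of the robot, y to its left, z up, the work surface at z = 0. Lengths are in m, angles in degrees, forces in N, time in s.
With the tool pointing down it reaches from about 0.4 to 0.825 m from the base axis. Payload 7 kg.
Tool frame: the origin (TCP) lies midway between the tips of the shut fingers; the grasp point (between the pads) lies ctrl.tcp_to_grasp behind it (ctrl.tcp_to_grasp is the distance from the TCP to the grasp point, in m); y points along the fingers, z is the direction in which the jaws open and shut, and the axes are right-handed (so a half turn about y gives the same grasp; the last joint's range is limited). The gripper opens to 88 mm and grips with 3 to 60 N. Pads are 19 mm wide; open, the fingers measure 130 mm over their backs; the gripper's body (78 mm by 193 mm) begins 47 mm behind the grasp point.
Start: joints at [16.507, 20.546, 0.682, 0, -70.136, -16.507], TCP at [0.675, -0, 0.227] pointing down, gripper open.
Joint ranges: [-176.03, 176.03], [-82.01, 121.73], [-58.28, 71.71], [-173.87, 95.51], [-174.79, -0.11], [-173.66, 173.66]. Speed limits (degrees/s): [136.94, 136.94, 172.46, 180, 180, 180].

## Interface

Orientations are given as [roll, pitch, yaw] about the fixed x, y, z axes, in that order (R = Rz(yaw) Ry(pitch) Rx(roll)).
In Python, from plant import ctrl, snapshot, silhouettes gives the robot as it stands.
- The arm moves only by the shell command python3 -m pendant 'ROWS'. ROWS is JSON, a list that holds one entry, the list of rows, each a list of 7 numbers: the shift along the tool's x, y, z in cm, then the turn, a rotation vector about the tool's x, y, z in degrees, then the opening, from 0 (shut) to 1 (fully open). In form: [[[x, y, z, rx, ry, rz, hand], ...]]. A call has 1 to 12 rows; each row shifts and turns the commanded pose from where the row before left it, along the tool's axes as they then stand; what a row does not reach is not made up. A row lasts 1/12 s, in which the tool goes at most 41.7 mm and 7.16 degrees, less where a joint would pass 70% of its speed; a pose out of reach is approached as far as the arm can. A call with a gripper value outside its range is refused whole. The fingers move at their own pace and stop on an object; the grip force is fixed at half the most. Time passes only in rows, so rows that do not move let the fingers close. It gives the time, the measured TCP pose, the force and the opening at its end, in the units of the state.
- ctrl.get_obs(): the state, without advancing time (a new reading comes with each control period).
- snapshot(name): name is "scene" or "side" or "wrist"; returns a dict with "image" (384x512x3 uint8, red, green, blue), "camera_matrix" (3x3 intrinsics, pixels), "eye" and "orientation" of the camera in the world; the wrist camera has in their place "mount" (4x4, takes a point from camera to tool coordinates, whose origin is the TCP and whose axes are the tool frame's). Camera axes: x right, y down, z forward; pixel columns grow to the right and rows downward; lengths in m; the calibration is good to about 2 mm. The wrist camera is an equidistant fisheye: a pixel r from the principal point sees the ray r / f radians off the axis. A picture is of the moment at which its call begins: read the wrist's pose just before it. There is no depth.
- ctrl.close_job(): hands the job in, once; it reports no verdict.
Trained networks look in a picture, given as the dict that the camera call returned (one of the last four; its "shot" number tells which), for a name from the list of things; names that differ only in an ending like _2 or _b are one class to them, and where a whole thing is asked for, a point or a joint stands for the part that bears it (a point fixed in the world has none). Each returns a list of dicts, best first, with "confidence" (0 to 1); they miss things now and then, are a little off and sometimes report something else, mostly with a low value. They report only what shows in the picture. A call takes as long as a camera call.
- silhouettes(picture, thing): "mask" (384x512 bool, what is visible of it) and "bbox" ([left, top, width, height] in pixels, round what is visible of it).
The state is a dict: "clock": time; "joint_pos": joint angles; "qvel": joint speeds; "tau": joint torques, N m; "tool_pos": TCP position; "orientation": TCP orientation; "force": force on the tool from outside, world axes, zero at the start; "moment": the same for the moment, N m; "opening": finger opening in m.
Only numpy, scipy, OpenCV 4.12 (cv2) and the standard library are available. Lean on these libraries where they do the work, as an engineer would, in place of code of your own. Each camera call takes 0.05 s, during which the arm holds its last target.

## Task

The burrs of the coffee grinder on the lab desk were taken out for cleaning, so its scale means nothing now. With the motor off, turn the adjusting collar on top finer, clockwise seen from above, until you just feel the burrs touch without forcing them together, then back it off exactly five clicks and let go. Leave the other things on the desk where they are.

Things in the scene. Friction and masses are not known exactly. Their poses are not given: they have to be found in the camera images.
- grinder: Black electric coffee grinder, 200 mm deep (x), 116 wide (y), 204 high, heavy, fixed to the desk; origin under the centre of its base, x to its back, z up. The collar's upright axis stands at x = -35 mm, y = 0 in this frame. Around the collar lies a flat scale ring, 92 mm across, its top 204 mm above the desk, 24 marks 15 degrees apart, no figures. Only the collar rises above it.
- collar: Adjusting collar: upright aluminium ring, core 50 mm outside, 34 mm high, top 238 mm above the desk, with six upright lobes 60 degrees apart (8 mm wide, 24 mm gaps, 71 mm over all); the first lies on x. Turns on its axis; origin on the axis at its underside, z up. Anticlockwise from above is coarser. Click notches every 15 degrees, about 0.2 N m to pass one; let go near a notch it settles into it.
- index_rib (a point): Top of the black index rib (12 x 4 mm) on the collar's lobe that lies on its x axis, 29 mm from the axis, 242 mm above the desk: shows how the collar is turned. At the start the collar stands 4 to 9 clicks coarser than burr contact (17 clicks is its coarse end); which way the rib points at contact differs every time and cannot be known.
- upper_burr_face (a point): Cutting face of the upper burr (steel ring in the collar's mouth), on the axis. It rises only 0.05 mm per click: the poses are far too coarse to show the gap. Touching burrs push back like a stiff spring: turning the collar takes about 0.35 N m just past contact, 0.55 at 4 degrees and 0.85 at 8. A clear gentle touch is 0.35 to 0.5 N m; more than 8.6 degrees past contact (0.9 N m) the burrs are forced.
- lower_burr_face (a point): Matching face of the fixed lower burr (steel cone in the mouth), on the axis. Burr gap = height of the upper face over this one: 0 at contact, negative when pressed. The nearest click notch lies 1.7 degrees on the coarse side of contact: let go at contact, the collar springs back into it, and that notch counts as zero clicks.
- dosing_cup: Bystander: steel dosing cup, 58 mm across, 72 mm high, standing on the grinder's base under its chute; origin under its centre.
- dust_lid: Bystander: the grinder's black round dust lid, 62 mm across, 24 mm high with its knob, lying on the desk near the grinder; origin under its centre.
- brush: Bystander: small cleaning brush, 150 mm long, wooden handle, lying on the desk near the grinder; origin under its middle.
- mug: Bystander: white mug, 82 mm across, 92 mm high; origin under its centre.
- phone: Bystander: black phone lying flat, 152 x 73 x 8 mm; origin under its centre.
- notebook: Bystander: closed black notebook, 140 x 90 x 15 mm; origin under its centre.
- action_camera: Bystander: small grey camera, 30 x 62 x 45 mm; origin under its centre.

How it is judged (in metres and radians):
On the way:
1. the collar is turned finer until the burrs touch (z of upper_burr_face in the frame of lower_burr_face below 0 m), for 0.1 s.
At the end, for the whole second after the job is handed in: The burrs have been brought to touch, and the collar then stands still in the fifth click coarser than the touch, within 0.45 of a click (about 7 degrees) either way (z of upper_burr_face in the frame of lower_burr_face between 0.000233 and 0.000278 m and angular speed of collar below 0.1 rad/s).
It fails at once if the burrs are forced together (the collar driven more than 8.6 degrees past the touch, about 0.9 N m) (z of upper_burr_face in the frame of lower_burr_face below -2.86e-05 m).
It fails at once if another thing on the desk is moved by more than 25 mm (distance of any of dosing_cup, dust_lid, brush, mug, phone, notebook, action_camera from where it was at the start of the episode above 0.025 m).
It also fails if it takes over 61 s, if anything falls off the work surface, if the arm or the gripper's body presses on something with over 40 N, if the wrist force passes 120 N, or if a joint passes its speed limit or range.

## Working session

There is one attempt and no reset: what is moved stays moved. The work goes in short steps, Python scripts to look and compute and a shell command to move; the robot and the scene stay as the last step left them, time stands still between calls to the robot, and variables do not carry over. Pictures are saved under pics/ and viewed, and the job is handed in when it is done.

```bash
ls; mkdir -p pics; python3 - <<'E'
from plant import ctrl, snapshot, silhouettes
import cv2, numpy as np
o=ctrl.get_obs()
for k,v in o.items(): print(k,np.round(v,4).tolist())
print(ctrl.tcp_to_grasp)
for n in ["scene","side","wrist"]:
    s=snapshot(n); cv2.imwrite(f"pics/a_{n}.png",s["image"][:,:,::-1])
    print(n,{k:np.round(v,4).tolist() for k,v in s.items() if k!="image"})
    for t in ["collar","index_rib","grinder"]:
        for r in silhouettes(s,t)[:2]: print(t,r["confidence"],r["bbox"])
E
```

```text
pics
clock 0.0
joint_pos [16.5061, 20.5931, 0.6335, -0.0196, -70.1352, -16.5081]
qvel [-0.0649, -0.0057, -0.0685, 0.0247, -0.0295, 0.0069]
tau [-0.0008, -58.2727, 29.3058, 6.9975, 0.0069, -0.0002]
tool_pos [0.6745, -0.0, 0.2256]
orientation [-89.9038, 0.0093, 89.9913]
force [-0.6387, -0.733, -0.2774]
moment [0.0528, -0.0024, 0.0242]
opening 0.0878
0.0188
scene {'camera_matrix': [[477.2447, 0.0, 257.3295], [0.0, 477.2447, 198.263], [0.0, 0.0, 1.0]], 'eye': [1.3683, 0.5435, 1.013], 'orientation': [-130.943, 1.2139, 122.4088], 'shot': 1}
collar 0.44 [249.7, 177.0, 11.6, 18.9]
index_rib 0.61 [247.7, 174.5, 15.2, 18.0]
grinder 0.93 [207.1, 172.8, 69.1, 128.0]
side {'camera_matrix': [[481.0048, 0.0, 251.6291], [0.0, 481.0048, 193.9095], [0.0, 0.0, 1.0]], 'eye': [0.2398, 1.1501, 0.9551], 'orientation': [-124.8495, -0.9223, -164.4211], 'shot': 2}
collar 0.69 [167.3, 294.1, 55.7, 27.0]
collar 0.6 [238.2, 151.8, 23.8, 16.9]
index_rib 0.71 [236.9, 151.9, 25.2, 16.6]
grinder 0.79 [180.3, 156.1, 91.8, 78.4]
grinder 0.72 [262.0, 159.4, 30.2, 18.9]
wrist {'camera_matrix': [[297.3186, 0.0, 257.3547], [0.0, 297.3186, 193.9041], [0.0, 0.0, 1.0]], 'mount': [[0.0002, 0.9654, 0.2607, -0.0708], [0.0005, -0.2607, 0.9654, -0.1569], [1.0, -0.0001, -0.0006, -0.0004], [0.0, 0.0, 0.0, 1.0]], 'shot': 3}
collar 0.73 [377.1, 149.4, 111.3, 70.3]
index_rib 0.86 [378.5, 146.6, 105.7, 74.0]
grinder 0.91 [186.0, 109.1, 298.0, 141.0]
```

View pics/a_scene.png

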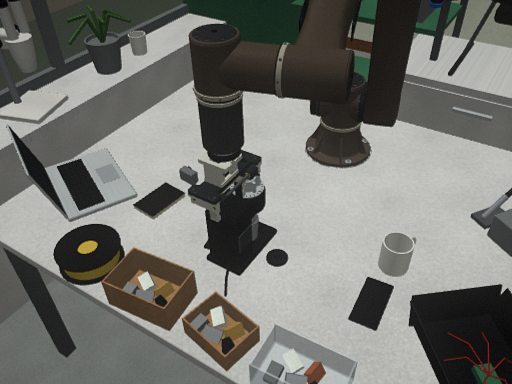

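View pics/a_side.png

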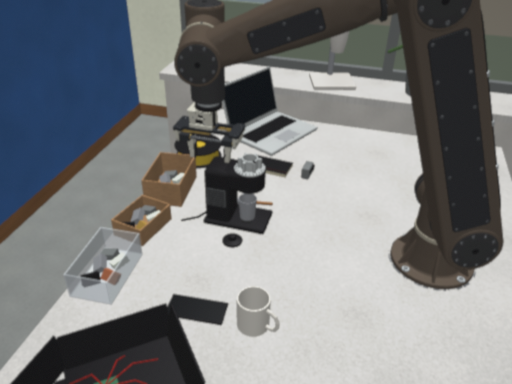

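View pics/a_wrist.png

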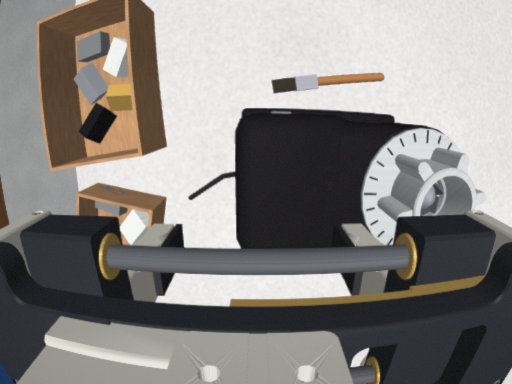

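The wrist picture shows the scale ring centred near (425,190) and the collar at about (432,190), partly behind the jaw. In the scene and side pictures the collar is under or behind the hand. I'll work out a rough collar position before moving.

```bash
cat > h.py <<'E'
from plant import ctrl, snapshot, silhouettes
import cv2, numpy as np
from scipy.spatial.transform import Rotation as Ro
def tool():
    o=ctrl.get_obs(); return np.array(o["tool_pos"]),Ro.from_euler("xyz",o["orientation"],degrees=True).as_matrix(),o
def wray(s,p,R,uv):
    K=s["camera_matrix"]; uv=np.atleast_2d(uv).astype(float)
    d=(uv-[K[0][2],K[1][2]])/K[0][0]; r=np.hypot(*d.T)+1e-12
    v=np.c_[d*(np.sin(r)/r)[:,None],np.cos(r)]
    M=np.array(s["mount"]); e=p+R@M[:3,3]
    return e,(v@M[:3,:3].T)@R.T
def wproj(s,p,R,X):
    K=s["camera_matrix"];M=np.array(s["mount"])
    t=(np.atleast_2d(X)-p)@R; c=(t-M[:3,3])@M[:3,:3]
    r=np.arctan2(np.hypot(c[:,0],c[:,1]),c[:,2]); k=r/np.hypot(c[:,0],c[:,1])*K[0][0]
    return c[:,:2]*k[:,None]+[K[0][2],K[1][2]]
def atz(e,v,z): return e+v*((z-e[2])/v[:,2])[:,None]
E
python3 - <<'E'
from h import *
p,R,o=tool(); s=snapshot("wrist")
e,v=wray(s,p,R,[[428,130],[363,192],[425,190],[240,110],[328,80]])
print(e); print(atz(e,v,0.204).round(3))
E
```

```text
[ 0.67538344 -0.0707734   0.38346474]
[[ 0.561 -0.067  0.204]
 [ 0.607 -0.024  0.204]
 [ 0.558 -0.025  0.204]
 [ 0.686 -0.074  0.204]
 [ 0.633 -0.094  0.204]]
```

```bash
python3 -m pendant '[[[0,-3,0,0,0,0,1],[0,-3,0,0,0,0,1],[0,-3,0,0,0,0,1],[1.3,0,2.9,0,0,0,1],[1.3,0,2.9,0,0,0,1],[1.3,0,2.9,0,0,0,1],[1.3,0,2.9,0,0,0,1],[0,0,0,0,0,0,1]]]'
python3 - <<'E'
from h import *
p,R,o=tool(); s=snapshot("wrist"); im=s["image"]
print(o["clock"],p,o["joint_pos"],np.array(o["moment"]),o["force"])
cv2.imwrite("pics/b.png",im[:,:,::-1])
np.savez("b.npz",im=im,p=p,R=R,K=s["camera_matrix"],M=s["mount"])
for t in ["collar","index_rib","upper_burr_face","grinder"]:
    for r in silhouettes(s,t)[:2]: print(t,r["confidence"],r["bbox"])
c=im[40:240,150:400]; cv2.imwrite("pics/b_z.png",cv2.resize(c,None,fx=3,fy=3,interpolation=cv2.INTER_CUBIC)[:,:,::-1])
E
```

```text
clock: 1.32
tool_pos: [0.5552, 0.0531, 0.3179]
orientation: [-90.1, -0.1, 90.1]
force: [0.8, -0.9, 0.7]
opening: 0.0873
1.3167 [0.55521666 0.05312275 0.31794668] [ 2.55344352e+01  6.73273169e+00 -5.73145792e+00 -6.30256585e-02
 -7.74256296e+01 -2.54436676e+01] [-0.07587239 -0.00356036  0.00837446] [ 0.78168857 -0.86204174  0.67846427]
collar 0.59 [208.6, 70.6, 85.7, 81.6]
index_rib 0.82 [210.0, 66.1, 81.4, 81.4]
upper_burr_face 0.92 [230.0, 93.4, 42.3, 37.5]
grinder 0.75 [123.0, 63.7, 178.6, 98.3]
```

View pics/b_z.png

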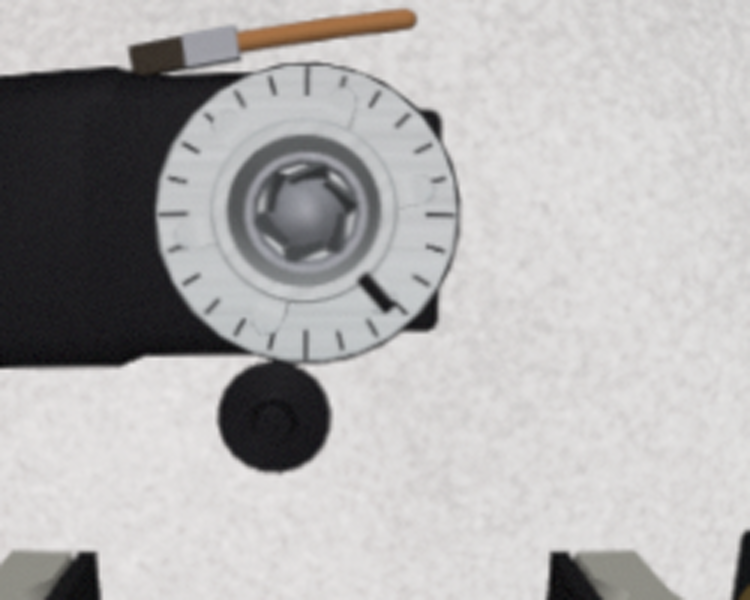

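The crop shows the scale ring (full-image centre about (252.7,110.8)) with the collar seen almost straight down. The black rib is at about (275.7,137.7). I'll fit these.

```bash
cat >> h.py <<'E'
def rib(s,p,R,box,thr=70):
    # box l,t,r,b  dark blob
    l,t,r,b=box; g=cv2.cvtColor(s["image"],cv2.COLOR_RGB2GRAY)[t:b,l:r]
    n,lab,st,c=cv2.connectedComponentsWithStats((g<thr).astype(np.uint8))
    return [(c[i]+[l,t],st[i,4]) for i in range(1,n)]
E
python3 - <<'E'
from h import *
d=np.load("b.npz"); s=dict(image=d["im"],camera_matrix=d["K"],mount=d["M"]); p,R=d["p"],d["R"]
f=lambda q: (np.array(q)/3+[150,40]-1/3)
e,v=wray(s,p,R,f([[157,214],[459,214],[307,64],[307,361]]))
X=atz(e,v,.204); print(X.round(4), (X[0]+X[1])/2,(X[2]+X[3])/2)
C=np.array([(X[0]+X[1])[0]/2,(X[2]+X[3])[1]/2])
# marks at 0/180: direction
e,v=wray(s,p,R,f([[172,214],[441,214],[307,80],[307,346]])); Y=atz(e,v,.204);print(np.degrees(np.arctan2(*(Y[0]-Y[1])[1::-1])),np.degrees(np.arctan2(*(Y[3]-Y[2])[1::-1])))
for c,a in rib(s,p,R,[262,124,286,146]):
    e,v=wray(s,p,R,c); r=atz(e,v,.242)[0,:2]-C; print(c,a,np.hypot(*r),np.degrees(np.arctan2(r[1],r[0])))
# collar mouth circle / overlay
im=s["image"].copy()
im=cv2.resize(im[40:240,150:400],None,fx=3,fy=3,interpolation=cv2.INTER_CUBIC)
t=np.radians(np.arange(0,360,2))
for rr,z,col in [(.046,.204,(255,0,0)),(.025,.238,(0,255,0))]:
    P=wproj(s,p,R,np.c_[C[0]+rr*np.cos(t),C[1]+rr*np.sin(t),0*t+z])
    for q in (P-[150,40])*3+1: cv2.circle(im,tuple(int(x) for x in q),1,col,-1)
cv2.imwrite("pics/b_o.png",im[:,:,::-1])
E
```

```text
[[ 0.6063 -0.0223  0.204 ]
 [ 0.515  -0.0221  0.204 ]
 [ 0.5609 -0.0676  0.204 ]
 [ 0.5609  0.0234  0.204 ]] [ 0.56066335 -0.02223169  0.204     ] [ 0.56086635 -0.02208374  0.204     ]
-0.13602570515820503 89.984034738314
[274.95744681 137.27659574] 47 0.028442218841393804 130.56303573164448
```

View pics/b_o.png

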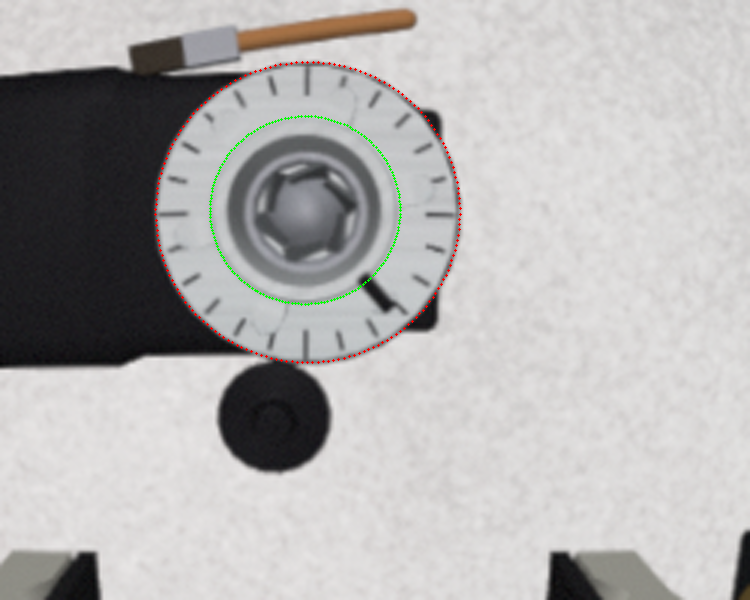

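```bash
python3 -m pendant '[[[-3.76,0,-0.28,0,0,0,1],[-3.76,0,-0.28,0,0,0,1],[0,0,0,0,-6.75,0,1],[0,0,0,0,-6.75,0,1],[0,0,0,0,-6.75,0,1],[0,0,0,0,-6.75,0,1],[0,0,0,0,-6.75,0,1],[0,0,0,0,-6.75,0,1],[0,0,0,0,0,0,1]]]'
python3 - <<'E'
from h import *
p,R,o=tool(); s=snapshot("wrist"); print(o["clock"],p,R.round(4),np.round(o["joint_pos"],2))
cv2.imwrite("pics/c.png",s["image"][:,:,::-1])
print("err in tool cm",R.T@(np.array([.5608,-.0222,.35])-p)*100)
E
```

```text
clock: 2.32
tool_pos: [0.5652, -0.0238, 0.3158]
orientation: [-89.9, -0.0, 130.7]
force: [0.9, 0.1, 0.2]
opening: 0.0877
2.3167 [ 0.56522628 -0.02377994  0.3158249 ] [[-6.527e-01 -1.200e-03 -7.576e-01]
 [ 7.576e-01 -4.000e-04 -6.527e-01]
 [ 4.000e-04 -1.000e+00  1.200e-03]] [ 17.41   7.67  -4.94   0.   -77.47  23.33]
err in tool cm [ 0.410133   -3.41705165  0.23623755]
```

View pics/c.png

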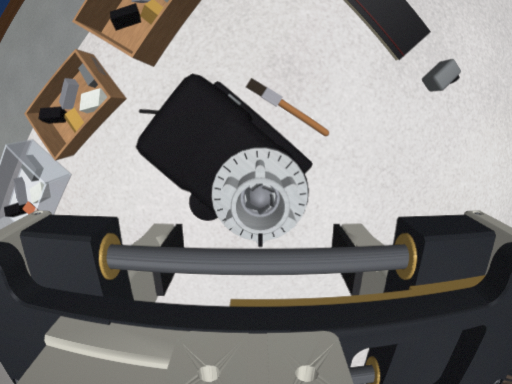

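```bash
python3 -m pendant '[[[0.4,1,0.24,0,0,0,1],[0,1,0,0,0,0,1],[0,0,0,0,0,0,1],[0,0,0,0,0,0,1]]]'
python3 - <<'E'
from h import *
for i in range(3):
    p,R,o=tool(); s=snapshot("wrist"); print(o["clock"],p,o["orientation"],o["moment"])
im=s["image"]
C=np.array([.5608,-.0222]); im=im.copy()
print("err in tool cm",R.T@(np.array([.5608,-.0222,.35])-p)*100)
t=np.radians(np.arange(0,360,1))
big=cv2.resize(im[110:280,130:390],None,fx=3,fy=3,interpolation=cv2.INTER_CUBIC)
for rr,z,col in [(.046,.204,(255,0,0)),(.025,.238,(0,255,0))]:
    P=wproj(s,p,R,np.c_[C[0]+rr*np.cos(t),C[1]+rr*np.sin(t),0*t+z])
    for q in (P-[130,110])*3+1: cv2.circle(big,tuple(int(x) for x in q),1,col,-1)
cv2.imwrite("pics/d.png",big[:,:,::-1])
E
```

```text
clock: 2.7
tool_pos: [0.56, -0.022, 0.2957]
orientation: [-89.9, -0.0, 130.4]
force: [-0.6, -0.4, 0.4]
opening: 0.0875
2.7 [ 0.56001222 -0.02199648  0.29574208] [-8.98988191e+01 -3.84013899e-02  1.30382402e+02] [-0.02546436  0.05279883 -0.01677251]
2.75 [ 0.56035983 -0.02195245  0.29641215] [-8.99545926e+01 -6.03622133e-04  1.30413507e+02] [-0.05138367  0.04376008 -0.06627517]
2.8 [ 0.56050329 -0.02186951  0.29676058] [-8.99918615e+01  1.59412146e-02  1.30437084e+02] [-0.04224056  0.02383723  0.02997792]
err in tool cm [-4.58807709e-02 -5.32392995e+00 -3.90975616e-04]
```

View pics/d.png

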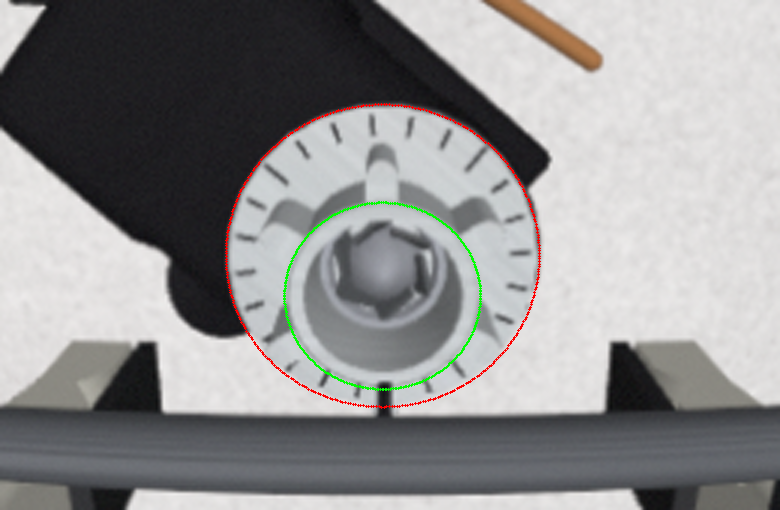

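The overlay fits the ring and collar mouth. The jaw sits centred at column ~383, with a lobe at 382 on the symmetry line. Going down.

```bash
python3 -m pendant '[[[0,2.5,0,0,0,0,1],[0,2.5,0,0,0,0,1],[0,2.0,0,0,0,0,1],[0,1.4,0,0,0,0,1],[0,0,0,0,0,0,1],[0,0,0,0,0,0,0.75],[0,0,0,0,0,0,0.65],[0,0,0,0,0,0,0.6],[0,0,0,0,0,0,0.6]]]'
python3 - <<'E'
from h import *
p,R,o=tool(); print(o["clock"],p,o["orientation"],o["moment"],o["force"],o["opening"])
s=snapshot("wrist")
big=cv2.resize(s["image"][110:300,130:390],None,fx=3,fy=3,interpolation=cv2.INTER_CUBIC)
cv2.imwrite("pics/e.png",big[:,:,::-1])
E
```

```text
clock: 3.6
tool_pos: [0.5608, -0.0216, 0.2139]
orientation: [-90.1, 0.1, 130.5]
force: [0.4, -0.8, 1.2]
opening: 0.0666
3.6 [ 0.56082704 -0.02158957  0.21385062] [-9.01087675e+01  5.73878979e-02  1.30504935e+02] [-0.06782634  0.06841922  0.06195124] [ 0.35195649 -0.77771491  1.20442161] 0.06656484382974562
```

View pics/e.png

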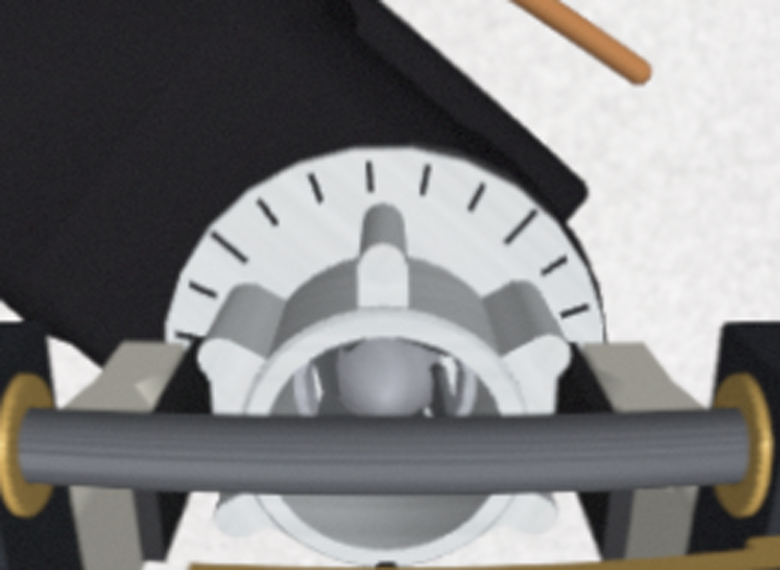

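The fingers straddle the collar at (185,380) and (580,380), facing the gaps between lobes. Closing on the core.

```bash
python3 -m pendant '[[[0,0,0,0,0,0,0.5],[0,0,0,0,0,0,0.3],[0,0,0,0,0,0,0.3],[0,0,0,0,0,0,0.3],[0,0,0,0,0,0,0.3],[0,0,0,0,0,0,0.3]]]'
python3 - <<'E'
from h import *
for i in range(6):
    p,R,o=tool(); s=snapshot("wrist"); print(o["clock"],p.round(4),np.round(o["orientation"],2),np.round(o["moment"],3),np.round(o["force"],2),o["opening"])
big=cv2.resize(s["image"][110:300,130:390],None,fx=3,fy=3,interpolation=cv2.INTER_CUBIC)
cv2.imwrite("pics/f.png",big[:,:,::-1])
E
```

```text
clock: 4.15
tool_pos: [0.5604, -0.0216, 0.213]
orientation: [-90.0, 0.0, 130.5]
force: [-0.9, 1.2, 4.0]
opening: 0.0492
4.15 [ 0.5604 -0.0216  0.213 ] [-9.0040e+01  2.0000e-02  1.3051e+02] [0.598 0.22  0.026] [-0.94  1.16  3.96] 0.0492351328728175
4.2 [ 0.5604 -0.0216  0.213 ] [-9.0040e+01  2.0000e-02  1.3051e+02] [ 0.671  0.232 -0.001] [-0.33  2.73  3.9 ] 0.049575664543172214
4.25 [ 0.5604 -0.0216  0.2129] [-9.0040e+01  2.0000e-02  1.3051e+02] [0.678 0.274 0.089] [-0.29  1.36  4.64] 0.049467222883806075
4.3 [ 0.5604 -0.0216  0.213 ] [-9.0040e+01  2.0000e-02  1.3051e+02] [ 0.718  0.213 -0.027] [-0.41  1.26  5.02] 0.04923462230830414
4.35 [ 0.5604 -0.0216  0.2129] [-9.0040e+01  2.0000e-02  1.3051e+02] [0.754 0.264 0.011] [-0.65  2.32  5.32] 0.04921457704629357
4.4 [ 0.5604 -0.0216  0.2129] [-9.0040e+01  2.0000e-02  1.3051e+02] [ 0.831  0.217 -0.021] [0.13 3.13 6.16] 0.04970915877937365
```

View pics/f.png

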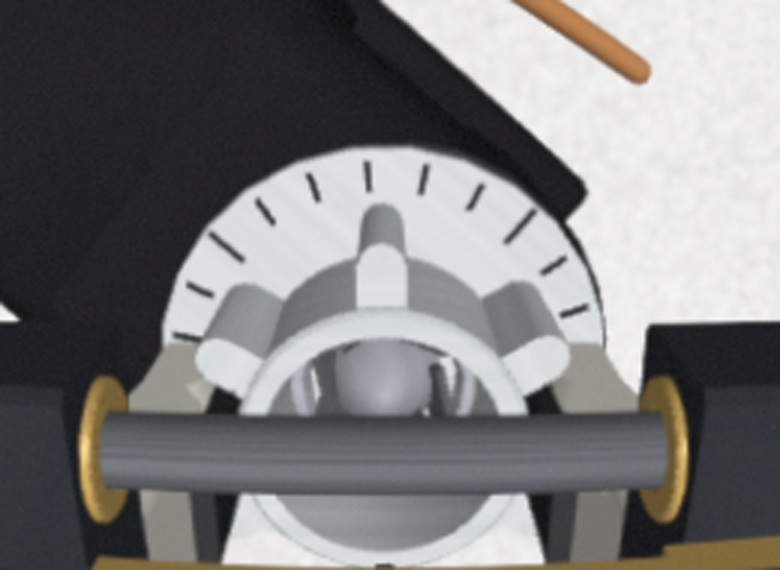

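Closed to 49 mm on the 50 mm core, with the lobes clear of the pads. The first 50° clockwise must be free, since contact is at least 4 clicks away, so I'll start with 30°.

```bash
cat > q.py <<'E'
from h import *
import sys
n=int(sys.argv[1]) if len(sys.argv)>1 else 4
M=[];P=[];A=[];F=[];W=[]
for i in range(n):
    p,R,o=tool(); M.append(o["moment"]);F.append(o["force"]);P.append(p);W.append(o["orientation"])
    s=snapshot("side")
print(o["clock"],"pos",np.mean(P,0).round(4),"rpy",np.mean(W,0).round(2),"mom",np.mean(M,0).round(3),"F",np.mean(F,0).round(1),"j6",round(o["joint_pos"][5],2),"open",round(o["opening"],4),
 "mz@axis", round(np.mean(M,0)[2],3))
e=R.T@(np.array([.5608,-.0222,.213])-np.mean(P,0))*100; print("err tool cm",e.round(3))
E
python3 -m pendant '[[[0,0,0,0,5,0,0.3],[0,0,0,0,5,0,0.3],[0,0,0,0,5,0,0.3],[0,0,0,0,5,0,0.3],[0,0,0,0,5,0,0.3],[0,0,0,0,5,0,0.3],[0,0,0,0,0,0,0.3],[0,0,0,0,0,0,0.3]]]'; python3 q.py 4
```

```text
clock: 5.12
tool_pos: [0.5603, -0.0217, 0.2129]
orientation: [-90.0, 0.0, 100.5]
force: [-0.7, 1.6, 6.1]
opening: 0.0494
5.2667 pos [ 0.5603 -0.0217  0.2129] rpy [-90.03  -0.   100.49] mom [ 0.812  0.369 -0.   ] F [-0.6  2.   6.1] j6 -7.29 open 0.0495 mz@axis -0.0
err tool cm [-0.063 -0.009 -0.036]
```

```bash
python3 -m pendant '[[[0,0,0,0,5,0,0.3],[0,0,0,0,0,0,0.3],[0,0,0,0,0,0,0.3]]]'; python3 q.py 3;  python3 -m pendant '[[[0,0,0,0,5,0,0.3],[0,0,0,0,0,0,0.3],[0,0,0,0,0,0,0.3]]]'; python3 q.py 3;  python3 -m pendant '[[[0,0,0,0,5,0,0.3],[0,0,0,0,5,0,0.3],[0,0,0,0,0,0,0.3],[0,0,0,0,0,0,0.3]]]'; python3 q.py 3; 
```

```text
clock: 5.57
tool_pos: [0.5604, -0.0216, 0.2129]
orientation: [-90.0, -0.0, 95.5]
force: [-0.6, 2.0, 5.0]
opening: 0.0492
5.6667 pos [ 0.5604 -0.0216  0.2129] rpy [-9.004e+01 -1.000e-02  9.548e+01] mom [ 0.798  0.265 -0.126] F [-1.   2.1  5. ] j6 -12.3 open 0.0498 mz@axis -0.126
err tool cm [-0.06  -0.008 -0.036]
clock: 5.97
tool_pos: [0.5603, -0.0216, 0.2129]
orientation: [-90.0, -0.0, 90.5]
force: [-1.1, 2.7, 5.2]
opening: 0.0492
6.0667 pos [ 0.5603 -0.0216  0.2129] rpy [-9.003e+01 -1.000e-02  9.048e+01] mom [ 0.822  0.297 -0.142] F [-1.5  2.4  5.7] j6 -17.3 open 0.0492 mz@axis -0.142
err tool cm [-0.057 -0.011 -0.046]
clock: 6.45
tool_pos: [0.5603, -0.0216, 0.2129]
orientation: [-90.0, -0.0, 80.5]
force: [-0.8, 1.8, 5.0]
opening: 0.0497
6.55 pos [ 0.5603 -0.0216  0.2129] rpy [-9.003e+01 -1.000e-02  8.048e+01] mom [ 0.829  0.361 -0.059] F [-0.7  2.3  5.4] j6 -27.29 open 0.0491 mz@axis -0.059
err tool cm [-0.046 -0.011 -0.06 ]
```

```bash
python3 - <<'E'
from h import *
s=snapshot("wrist")
big=cv2.resize(s["image"][110:300,130:390],None,fx=3,fy=3,interpolation=cv2.INTER_CUBIC)
cv2.imwrite("pics/g.png",big[:,:,::-1])
s=snapshot("side")
big=cv2.resize(s["image"][100:240,150:310],None,fx=4,fy=4,interpolation=cv2.INTER_CUBIC)
cv2.imwrite("pics/g2.png",big[:,:,::-1])
E
```

```text
(no output)
```

View pics/g.png

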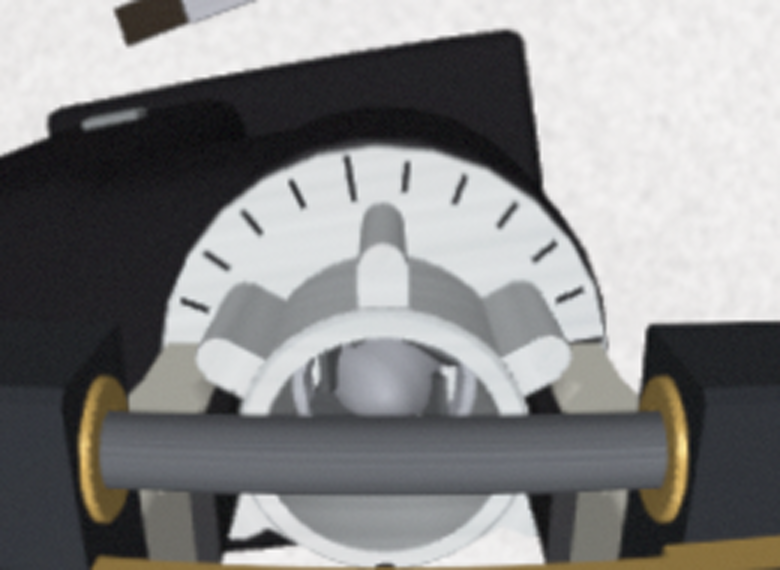

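View pics/g2.png

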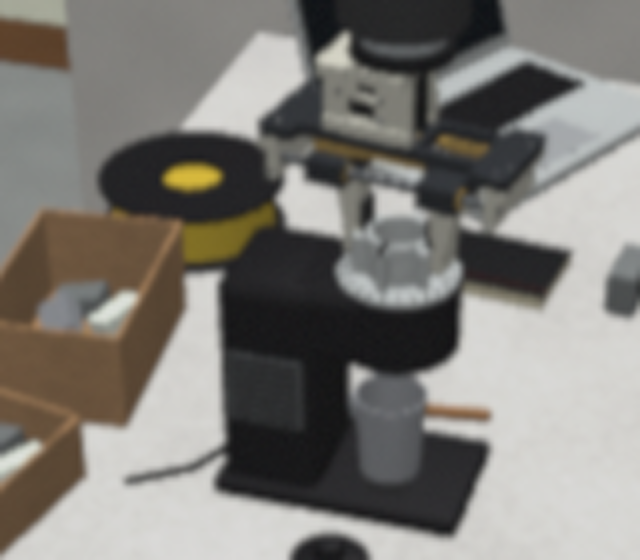

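The collar turned with the jaw: the lobes look the same relative to the fingers while the scale moved past. The moment signal is small and its offset unclear, so I'll sample finer inside the safe zone (down to yaw 70.5).

```bash
python3 -m pendant '[[[0,0,0,0,2.5,0,0.3],[0,0,0,0,0,0,0.3]]]'|grep clock; python3 q.py 5;  python3 -m pendant '[[[0,0,0,0,2.5,0,0.3],[0,0,0,0,0,0,0.3]]]'|grep clock; python3 q.py 5; python3 -m pendant '[[[0,0,0,0,2.5,0,0.3],[0,0,0,0,0,0,0.3]]]'|grep clock; python3 q.py 5; python3 -m pendant '[[[0,0,0,0,2.5,0,0.3],[0,0,0,0,0,0,0.3]]]'|grep clock; python3 q.py 5
```

```text
clock: 6.87
7.0667 pos [ 0.5603 -0.0217  0.2129] rpy [-9.003e+01 -2.000e-02  7.796e+01] mom [ 0.8    0.342 -0.157] F [-1.4  2.3  5.7] j6 -29.8 open 0.0495 mz@axis -0.157
err tool cm [-0.042 -0.007 -0.062]
clock: 7.28
7.4833 pos [ 0.5603 -0.0216  0.2129] rpy [-9.003e+01 -2.000e-02  7.545e+01] mom [ 0.825  0.366 -0.195] F [-1.1  2.6  5.8] j6 -32.3 open 0.0496 mz@axis -0.195
err tool cm [-0.041 -0.009 -0.065]
clock: 7.7
7.9 pos [ 0.5602 -0.0216  0.2129] rpy [-9.002e+01 -2.000e-02  7.296e+01] mom [ 0.883  0.485 -0.089] F [-1.6  2.3  6. ] j6 -34.79 open 0.0496 mz@axis -0.089
err tool cm [-0.038 -0.009 -0.071]
clock: 8.12
8.3167 pos [ 0.5602 -0.0216  0.2129] rpy [-9.001e+01 -1.000e-02  7.047e+01] mom [ 0.942  0.552 -0.004] F [-1.   3.   5.9] j6 -37.29 open 0.0491 mz@axis -0.004
err tool cm [-0.033 -0.01  -0.076]
```

Within one click the moment runs 0 → −0.2 → 0 and comes back to 0 at every notch. Next I'll check 5° past each notch. If that notch were the touch, this would be 3.3° past contact (about 0.5 N m), which is clear and still safe.

```bash
python3 -m pendant '[[[0,0,0,0,2.5,0,0.3],[0,0,0,0,0,0,0.3]]]'|grep clock; python3 q.py 5;  python3 -m pendant '[[[0,0,0,0,2.5,0,0.3],[0,0,0,0,0,0,0.3]]]'|grep clock; python3 q.py 5
```

```text
clock: 8.53
8.7333 pos [ 0.5602 -0.0216  0.2129] rpy [-9.002e+01 -2.000e-02  6.797e+01] mom [ 0.915  0.458 -0.012] F [-1.4  2.5  5.9] j6 -39.79 open 0.0496 mz@axis -0.012
err tool cm [-0.03  -0.009 -0.076]
clock: 8.95
9.15 pos [ 0.5602 -0.0216  0.2129] rpy [-9.002e+01 -2.000e-02  6.546e+01] mom [ 0.878  0.463 -0.072] F [-1.5  2.4  6.1] j6 -42.29 open 0.0496 mz@axis -0.072
err tool cm [-0.027 -0.008 -0.076]
```

Same as the earlier baseline, so no touch at this notch. On to the next one.

```bash
python3 -m pendant '[[[0,0,0,0,5,0,0.3],[0,0,0,0,5,0,0.3],[0,0,0,0,0,0,0.3]]]'|grep clock; python3 q.py 3;  python3 -m pendant '[[[0,0,0,0,2.5,0,0.3],[0,0,0,0,0,0,0.3]]]'|grep clock; python3 q.py 4;  python3 -m pendant '[[[0,0,0,0,2.5,0,0.3],[0,0,0,0,0,0,0.3]]]'|grep clock; python3 q.py 4
```

```text
clock: 9.45
9.55 pos [ 0.5601 -0.0216  0.2129] rpy [-9.000e+01 -2.000e-02  5.537e+01] mom [ 1.045  0.628 -0.018] F [-2.   2.6  6.4] j6 -52.3 open 0.0493 mz@axis -0.018
err tool cm [-0.013 -0.011 -0.088]
clock: 9.77
9.9167 pos [ 0.5601 -0.0216  0.2129] rpy [-9.000e+01 -2.000e-02  5.296e+01] mom [1.005 0.606 0.023] F [-1.7  2.7  6.3] j6 -54.79 open 0.0495 mz@axis 0.023
err tool cm [-0.009 -0.009 -0.089]
clock: 10.13
10.2833 pos [ 0.5601 -0.0216  0.2129] rpy [-9.000e+01 -2.000e-02  5.046e+01] mom [ 1.002  0.575 -0.047] F [-2.   2.7  6. ] j6 -57.29 open 0.0495 mz@axis -0.047
err tool cm [-0.005 -0.009 -0.09 ]
```

```bash
python3 -m pendant '[[[0,0,0,0,5,0,0.3],[0,0,0,0,5,0,0.3],[0,0,0,0,0,0,0.3]]]'|grep clock; python3 q.py 3;  python3 -m pendant '[[[0,0,0,0,2.5,0,0.3],[0,0,0,0,0,0,0.3]]]'|grep clock; python3 q.py 4;  python3 -m pendant '[[[0,0,0,0,2.5,0,0.3],[0,0,0,0,0,0,0.3]]]'|grep clock; python3 q.py 4
```

```text
clock: 10.58
10.6833 pos [ 0.5601 -0.0215  0.2129] rpy [-8.999e+01 -2.000e-02  4.037e+01] mom [ 1.153  0.669 -0.013] F [-1.6  3.1  6.4] j6 -67.31 open 0.0494 mz@axis -0.013
err tool cm [ 0.01  -0.01  -0.096]
clock: 10.9
11.05 pos [ 0.5601 -0.0215  0.2129] rpy [-8.999e+01 -2.000e-02  3.796e+01] mom [ 1.132  0.629 -0.015] F [-1.7  2.9  6.5] j6 -69.79 open 0.0493 mz@axis -0.015
err tool cm [ 0.015 -0.012 -0.095]
clock: 11.27
11.4167 pos [ 0.5601 -0.0216  0.2129] rpy [-8.999e+01 -2.000e-02  3.545e+01] mom [ 1.088  0.593 -0.129] F [-2.1  3.1  6.5] j6 -72.29 open 0.0494 mz@axis -0.129
err tool cm [ 0.018 -0.01  -0.093]
```

```bash
python3 -m pendant '[[[0,0,0,0,5,0,0.3],[0,0,0,0,5,0,0.3],[0,0,0,0,0,0,0.3]]]'|grep clock; python3 q.py 3;  python3 -m pendant '[[[0,0,0,0,2.5,0,0.3],[0,0,0,0,0,0,0.3]]]'|grep clock; python3 q.py 4;  python3 -m pendant '[[[0,0,0,0,2.5,0,0.3],[0,0,0,0,0,0,0.3]]]'|grep clock; python3 q.py 4
```

```text
clock: 11.72
11.8167 pos [ 0.5601 -0.0215  0.2129] rpy [-8.998e+01 -2.000e-02  2.537e+01] mom [ 1.257e+00  6.890e-01 -1.000e-03] F [-2.2  3.   6.6] j6 -82.31 open 0.0495 mz@axis -0.001
err tool cm [ 0.032 -0.01  -0.096]
clock: 12.03
12.1833 pos [ 0.5601 -0.0215  0.2129] rpy [-8.999e+01 -2.000e-02  2.298e+01] mom [1.323 0.717 0.219] F [-1.8  2.9  6.5] j6 -84.77 open 0.0496 mz@axis 0.219
err tool cm [ 0.036 -0.009 -0.096]
clock: 12.4
12.55 pos [ 0.5601 -0.0215  0.2129] rpy [-8.999e+01 -1.000e-02  2.050e+01] mom [1.208 0.695 0.405] F [-2.6  3.4  6.4] j6 -87.26 open 0.0496 mz@axis 0.405
err tool cm [ 0.041 -0.009 -0.092]
```

Clear touch: at notch 7 (yaw 25.5) the moment rises from 0 to +0.22 and then +0.405 N m at about 3.3° past contact, against a baseline of −0.05 to −0.13. I'll look for slip before backing off.

```bash
python3 - <<'E'
from h import *
s=snapshot("wrist")
big=cv2.resize(s["image"][110:300,130:390],None,fx=3,fy=3,interpolation=cv2.INTER_CUBIC)
cv2.imwrite("pics/i.png",big[:,:,::-1])
E
```

```text
(no output)
```

View pics/i.png

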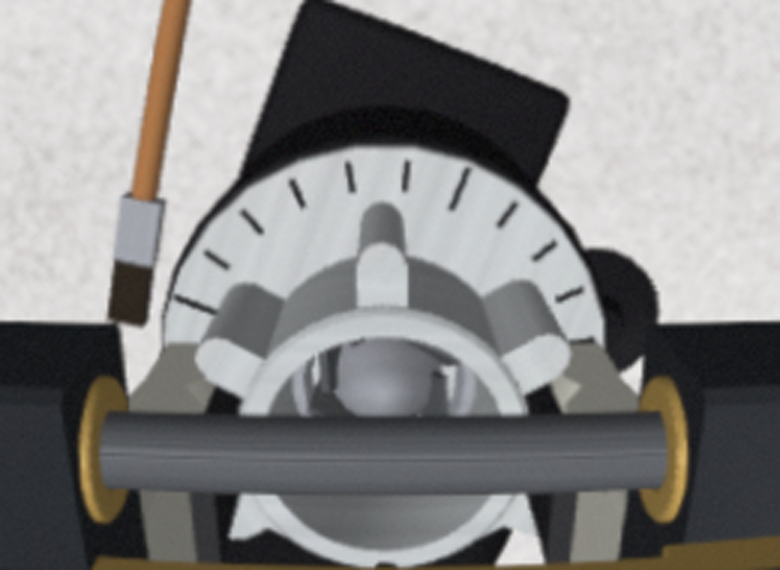

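The lobe is still at (382,275), just as before, so nothing slipped. The touch notch is at yaw 25.5, which puts the fifth click at 100.5. I'll turn back 80° in total.

```bash
python3 -m pendant '[[[0,0,0,0,-6.5,0,0.3],[0,0,0,0,-6.5,0,0.3],[0,0,0,0,-6.5,0,0.3],[0,0,0,0,-6.5,0,0.3],[0,0,0,0,-6.5,0,0.3],[0,0,0,0,-6.5,0,0.3],[0,0,0,0,-6.5,0,0.3],[0,0,0,0,-6.5,0,0.3],[0,0,0,0,-6.5,0,0.3],[0,0,0,0,-6.5,0,0.3],[0,0,0,0,-6.5,0,0.3],[0,0,0,0,-6.5,0,0.3]]]'|grep clock; python3 -m pendant '[[[0,0,0,0,-2,0,0.3],[0,0,0,0,0,0,0.3],[0,0,0,0,0,0,0.3]]]'|grep clock; python3 q.py 4
```

```text
clock: 13.65
clock: 13.9
14.05 pos [ 0.5603 -0.0216  0.2129] rpy [-90.03   0.   100.52] mom [0.817 0.403 0.035] F [-0.9  2.1  6. ] j6 -7.28 open 0.049 mz@axis 0.035
err tool cm [-0.063 -0.007 -0.037]
```

Yaw 100.5 with a near-zero moment: it sits in the notch. Now I'll open and lift straight up.

```bash
python3 -m pendant '[[[0,0,0,0,0,0,0.7],[0,0,0,0,0,0,1],[0,0,0,0,0,0,1],[0,0,0,0,0,0,1],[0,0,0,0,0,0,1],[0,0,0,0,0,0,1]]]'; python3 -m pendant '[[[0,-2,0,0,0,0,1],[0,-2.5,0,0,0,0,1],[0,-3,0,0,0,0,1],[0,-3,0,0,0,0,1],[2.5,0,0,0,0,0,1],[2.5,0,0,0,0,0,1],[2.5,0,0,0,0,0,1],[0,0,0,0,0,0,1],[0,0,0,0,0,0,1]]]'
python3 - <<'E'
from h import *
for i in range(3): p,R,o=tool(); s=snapshot("wrist")
print(o["clock"],p,o["orientation"])
cv2.imwrite("pics/j.png",s["image"][:,:,::-1])
C=np.array([.5608,-.0222])
c=wproj(s,p,R,[*C,.242])[0]; print(c)
l,t=int(c[0])-70,max(int(c[1])-70,0)
big=cv2.resize(s["image"][t:t+140,l:l+140],None,fx=4,fy=4,interpolation=cv2.INTER_CUBIC); cv2.imwrite("pics/j_z.png",big[:,:,::-1])
for b,a in rib(s,p,R,[int(c[0])-32,int(c[1])-32,int(c[0])+32,int(c[1])+32]):
    e,v=wray(s,p,R,b); r=atz(e,v,.242)[0,:2]-C; print(b.round(1),a,np.hypot(*r).round(4),np.degrees(np.arctan2(r[1],r[0])).round(1))
E
```

```text
clock: 14.6
tool_pos: [0.56, -0.0219, 0.2123]
orientation: [-90.0, 0.0, 100.5]
force: [0.5, -0.0, -0.5]
opening: 0.0831
clock: 15.35
tool_pos: [0.5463, 0.053, 0.3176]
orientation: [-90.0, -0.0, 100.6]
force: [-0.1, -0.7, -0.0]
opening: 0.0873
15.45 [0.54647655 0.0518171  0.31748437] [-8.99877189e+01  1.04471349e-02  1.00519748e+02]
[257.09279603 109.67986192]
[248.8 100.6] 28 0.0096 -37.4
[261.8  98.3] 24 0.0096 -101.8
[270.1 108.7] 27 0.0101 -164.9
[268. 114.] 1 0.0091 168.8
[265.2 120.9] 19 0.0108 135.9
[257.5 140. ] 4 0.0237 101.3
```

View pics/j_z.png

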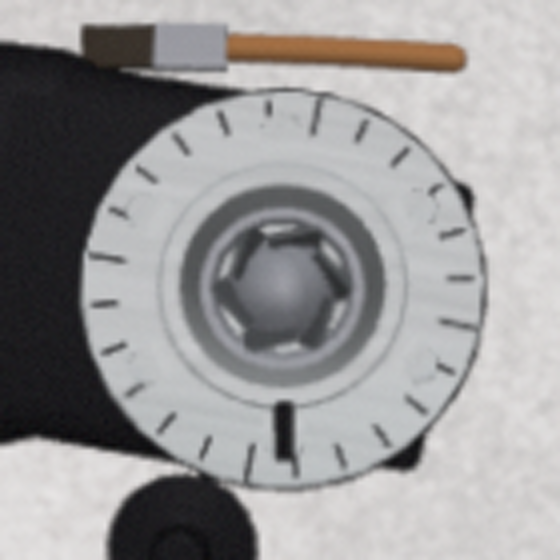

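The rib now points at about 101° (image (257,143)). Its net turn is two clicks finer, which matches 7 in and 5 back. The brush and lid haven't moved. Handing in.

```bash
python3 -c "
from plant import ctrl; print(ctrl.close_job())"
```

```text
the job is handed in; nothing more can be done
None
```

I found the burr touch, backed the collar off five clicks, released it and handed the job in at about 15.5 s of the 61 s; no verdict was reported.

- **Turning to the touch:** I gripped the collar core in the lobe gaps and turned it clockwise. From the 4th click on I checked the moment just past each notch. At the 7th click it rose from about 0 to 0.22 and then 0.41 N m. That reading was at about 3.3° past contact, well short of the 8.6° limit, and the picture showed no slip in the grip.
- **Backing off:** I turned the collar back to the fifth notch coarser, where the moment was about 0. Then I opened the gripper and lifted clear.
- **Last check:** the rib stands at about 101° against 130.5° at the start, so the net turn is two clicks finer, as 7 in and 5 back should give. The brush and dust lid look where they were. I did not check the other bystanders afterwards, but the arm stayed above the grinder.
- **What disagreed:** between notches the moment ran from 0 to about −0.2 N m, not the even swing either way I expected, so I judged the touch by its rise above that pattern. The final rib angle comes from a very small blob (4 pixels), but it agrees with the picture and the tool angle (100.5°).

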